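Stroke-test three press dampers and reject the stiff one

ROBOT

A 6-joint arm with a two-finger parallel gripper is mounted at the origin on the work surface. World frame = base frame: x ahead of the robot, y to its left, z up, the work surface at z = 0. Lengths are in m, angles in rad, forces in N, time in s.
With the tool pointing down it reaches from about 0.35 to 0.95 m from the base axis. Payload 17.4 kg.
Tool frame: the origin (TCP) lies midway between the tips of the shut fingers; the grasp point (between the pads) lies 19 mm behind it (bot.grasp_offset is the distance from the TCP to the grasp point, in m); z points along the fingers, y is the line along which they close (so a half turn about z gives the same grasp; the last joint's range is limited). The gripper opens to 93 mm and grips with 3 to 60 N. Pads are 15 mm wide; open, the fingers measure 128 mm over their backs; the gripper's body (75 mm by 188 mm) begins 65 mm behind the grasp point.
Start: joints at [-1.268, 0.116, 1.442, -0, 1.584, -0.038], TCP at [0.226, -0.636, 0.194] pointing down, gripper open.
Joint ranges: [-2.83, 2.83], [-0.83, 2.19], [0.07, 2.5], [-1.14, 4.28], [0.01, 3], [-2.97, 2.97]. Speed limits (rad/s): [1.89, 1.89, 2.22, 3.14, 3.14, 3.14].

INTERFACE

Orientations are given as a 3x3 rotation matrix whose columns are the frame's x, y, z axes.
In Python, from bench import bot, viewer gives the robot as it stands.
- The arm moves only by the shell command python3 -m pendant 'ROWS' [OPENING] [FORCE]. ROWS is text: rows parted by semicolons, each of 6 numbers parted by spaces: the shift along the tool's x, y, z in units of 0.2 m (1.0 is 0.2 m), then the turn, a rotation vector about the tool's x, y, z in units of 360 degrees (1.0 is 360 degrees). A call has exactly 5 rows; each row is the pose to reach, as a shift and turn from the pose commanded when the call began, along the tool's axes at that moment, turning the shorter way round; what a row does not reach only later rows make up. A row lasts 1/10 s, in which the tool goes at most 50 mm and 8.59 degrees, less where a joint would pass 70% of its speed; a pose out of reach is approached as far as the arm can. A call with a number of a shift or a turn outside -1 to 1 is refused whole. A call with a gripper value outside its range is refused whole. OPENING is the gripper's target within -1 to 1 (fully open at 1, half-way at 0, shut at -1), set as the call begins (- or left out, the last holds). The fingers move at their own pace and stop on an object; FORCE is the grip in N (left out, the last holds). Time passes only in rows, so rows that repeat a pose let the fingers close, or fill a call up. It gives the time, the measured TCP pose, the force, the opening and the grip force at its end, in the units of the state.
- bot.sense(): the state, without advancing time (a new reading comes with each control period).
- viewer.grab_frame(name): name is "scene" or "top" or "wrist"; returns a dict with "img" (384x512x3 uint8, blue, green, red), "fx", "fy", "cx", "cy" (pixels), "rvec" (rotation vector, rad) and "tvec" (3), from world to camera coordinates, as OpenCV has them. Camera axes: x right, y down, z forward; pixel columns grow to the right and rows downward; lengths in m; the calibration is good to about 2 mm. A picture is of the moment at which its call begins. There is no depth.
- bot.sign_off(): hands the job in; it is judged then, once.
The state is a dict: "t": time; "q": joint angles; "dq": joint speeds; "tau": joint torques, N m; "tcp_pos": TCP position; "eef_rot": TCP orientation; "ft_force": force on the tool from outside, world axes, zero at the start; "wrist_torque": the same for the moment, N m; "gripper_width": finger opening in m; "grasp_force": force on a finger pad.
Only numpy, scipy, OpenCV 4.12 (cv2) and the standard library are available. Lean on these libraries where they do the work, as an engineer would, in place of code of your own. Each camera call takes 0.05 s, during which the arm holds its last target. There are 200 camera calls.

TASK

Push the rod of each of the three aluminium dampers in the test rack straight down. One that goes down evenly is sound: push it fully home and leave it in its pocket. One that grows stiffer as it goes is faulty: do not force it, but stop once you feel the resistance clearly building (17 N would be forcing it), and stand that damper upright in the open carton. Leave everything else where it is.

Things in the scene. Friction and masses are not known exactly. Their poses are not given: they have to be found in the camera images.
- rack: Fixed grey plastic test rack, a block 85 x 330 x 35 mm. Origin: centre of its underside, on the table; x across its depth, y along its length, z up. Its three square pockets (49 mm wide, 25 mm deep, floor 10 mm above the rack's underside) lie at y = -110, 0 and +110 mm; one damper stands in each. It lies to the left or right of the robot's middle line, turned up to 0.25 rad.
- carton: Fixed shallow open cardboard carton for rejects, outside 200 (its x) x 170 (its y) x 45 mm high, walls and bottom 5 mm, empty. Origin: centre of its underside, z up.
- damper_a: One of three dampers that look alike: a square aluminium block 46 x 46 x 95 mm, about 0.4 kg, with a steel rod and a round head out of its top. Origin: centre of its underside; z towards the rod, sides parallel to x and y (square with the rack). Standing in a pocket, its top is 105 mm above the table and it can be gripped by its upper 60 mm; at most 2 mm play around it.
- head_a: Flat round black head on damper_a's rod, 34 mm across and 8 mm thick; origin: centre of its underside. Its top stands 38 mm above the block's top with the rod fully out, and 8 mm above it (the head resting on the block) when fully home. Carry a damper by its block, not by this head: pulling draws the rod out.
- rod_a (a joint): Travel of damper_a's rod in m: 0 fully out (it starts at 0 to 0.002), 0.030 fully home (the end stop). A sound rod resists with a steady 3 N or so all the way and stays where it is left. Just one of the three is faulty: it starts the same, but its resistance climbs by about 6 N for every 10 mm (6 N at 5 mm, 9 N at 10 mm, 15 N at 20 mm), and when let go it comes back out to about 5 mm. Pressing a rod with more than 17 N before it is home counts as forcing it.
- damper_b: One of three dampers that look alike: a square aluminium block 46 x 46 x 95 mm, about 0.4 kg, with a steel rod and a round head out of its top. Origin: centre of its underside; z towards the rod, sides parallel to x and y (square with the rack). Standing in a pocket, its top is 105 mm above the table and it can be gripped by its upper 60 mm; at most 2 mm play around it.
- head_b: Flat round black head on damper_b's rod, 34 mm across and 8 mm thick; origin: centre of its underside. Its top stands 38 mm above the block's top with the rod fully out, and 8 mm above it (the head resting on the block) when fully home. Carry a damper by its block, not by this head: pulling draws the rod out.
- rod_b (a joint): Travel of damper_b's rod in m: 0 fully out (it starts at 0 to 0.002), 0.030 fully home (the end stop). A sound rod resists with a steady 3 N or so all the way and stays where it is left. Just one of the three is faulty: it starts the same, but its resistance climbs by about 6 N for every 10 mm (6 N at 5 mm, 9 N at 10 mm, 15 N at 20 mm), and when let go it comes back out to about 5 mm. Pressing a rod with more than 17 N before it is home counts as forcing it.
- damper_c: One of three dampers that look alike: a square aluminium block 46 x 46 x 95 mm, about 0.4 kg, with a steel rod and a round head out of its top. Origin: centre of its underside; z towards the rod, sides parallel to x and y (square with the rack). Standing in a pocket, its top is 105 mm above the table and it can be gripped by its upper 60 mm; at most 2 mm play around it.
- head_c: Flat round black head on damper_c's rod, 34 mm across and 8 mm thick; origin: centre of its underside. Its top stands 38 mm above the block's top with the rod fully out, and 8 mm above it (the head resting on the block) when fully home. Carry a damper by its block, not by this head: pulling draws the rod out.
- rod_c (a joint): Travel of damper_c's rod in m: 0 fully out (it starts at 0 to 0.002), 0.030 fully home (the end stop). A sound rod resists with a steady 3 N or so all the way and stays where it is left. Just one of the three is faulty: it starts the same, but its resistance climbs by about 6 N for every 10 mm (6 N at 5 mm, 9 N at 10 mm, 15 N at 20 mm), and when let go it comes back out to about 5 mm. Pressing a rod with more than 17 N before it is home counts as forcing it.
- die: Stepped brass die, 40 mm across, 32 mm tall, near the rack's side facing the robot; not part of the job, leave it alone. Origin at its underside.
- collar: Steel ring 48 mm across, 22 mm tall, near the rack's far side; not part of the job, leave it alone. Origin at its underside.
- screwdriver: Black-handled screwdriver 170 mm long, lying beyond the carton; not part of the job, leave it alone. Origin at its underside.
- white_cup: White bowl 90 mm across, 40 mm tall, near the robot; not part of the job, leave it alone. Origin at its underside.
- oil: White bottle 48 mm across, 120 mm tall, far in the middle; not part of the job, leave it alone. Origin at its underside.
- wrench: Steel wrench 160 mm long, lying far left; not part of the job, leave it alone. Origin at its underside.
- cup_2: White bowl 100 mm across, 45 mm tall, far right; not part of the job, leave it alone. Origin at its underside.
There are look-alikes about, which are no part of the job. What is shaped like the damper_a but yellow is not meant. Leave any orange look-alike of the damper_b alone.

How it is judged:
At the end, for the whole second after the job is handed in: All three dampers stand upright (0.1 rad): the two sound ones in their pockets (within 15 mm of the start), rods at least 27 mm in; the faulty one on the bottom of the carton, inside its walls, released, at rest, its rod left over 3.5 mm in from being tried (((angle between each of damper_a, damper_b, damper_c's own z axis and vertical below 0.1 rad and x of damper_a in the frame of carton between -0.085 and 0.085 m and y of damper_a in the frame of carton between -0.07 and 0.07 m and z of damper_a in the frame of carton below 0.01 m and linear speed of damper_a below 0.02 m/s and value of joint rod_a above 0.0035 m and value of joint each of rod_b, rod_c above 0.027 m and distance of each of damper_b, damper_c from where it was at the start of the episode below 0.015 m) or (angle between each of damper_a, damper_b, damper_c's own z axis and vertical below 0.1 rad and value of joint each of rod_a, rod_c above 0.027 m and distance of each of damper_a, damper_c from where it was at the start of the episode below 0.015 m and x of damper_b in the frame of carton between -0.085 and 0.085 m and y of damper_b in the frame of carton between -0.07 and 0.07 m and z of damper_b in the frame of carton below 0.01 m and linear speed of damper_b below 0.02 m/s and value of joint rod_b above 0.0035 m) or (angle between each of damper_a, damper_b, damper_c's own z axis and vertical below 0.1 rad and value of joint each of rod_a, rod_b above 0.027 m and distance of each of damper_a, damper_b from where it was at the start of the episode below 0.015 m and x of damper_c in the frame of carton between -0.085 and 0.085 m and y of damper_c in the frame of carton between -0.07 and 0.07 m and z of damper_c in the frame of carton below 0.01 m and linear speed of damper_c below 0.02 m/s and value of joint rod_c above 0.0035 m))); the robot touches nothing.
It fails at once if a rod is forced: its head is pressed with more than 17 N before it is 26 mm in ((contact force between head_a and anything else above 17 N and value of joint rod_a below 0.026 m) or (contact force between head_b and anything else above 17 N and value of joint rod_b below 0.026 m) or (contact force between head_c and anything else above 17 N and value of joint rod_c below 0.026 m)).
It fails at once if a bystander is moved by more than 40 mm (distance of any of die, collar, screwdriver, white_cup, oil, wrench, cup_2 from where it was at the start of the episode above 0.04 m).
It also fails if it takes over 64 s, if anything falls off the work surface, if the arm or the gripper's body presses on something with over 40 N, if the wrist force passes 120 N, or if a joint passes its speed limit or range.

## Working session

There is one attempt and no reset: what is moved stays moved. The work goes in short steps, Python scripts to look and compute and a shell command to move; the robot and the scene stay as the last step left them, time stands still between calls to the robot, and variables do not carry over. Pictures are saved under pics/ and viewed, at most 10 in all, crops included, and the job is handed in when it is done.

```bash
mkdir -p pics; ls; python3 - <<'E'
from bench import bot, viewer
import cv2,numpy as np
a=viewer.grab_frame("scene");b=viewer.grab_frame("top")
cv2.imwrite("pics/s.png",a["img"]);cv2.imwrite("pics/t.png",b["img"])
print(bot.sense()); print({k:v for k,v in b.items() if k!="img"})
E
```

```text
pics
{'t': 0.1, 'q': array([-1.26776027e+00,  1.16449302e-01,  1.44218255e+00,  2.90499280e-05,
        1.58398906e+00, -3.78052168e-02]), 'dq': array([-3.91808851e-04,  5.32393503e-06, -9.86209684e-04, -9.58131838e-04,
        8.91613056e-04, -1.24649820e-03]), 'tau': array([ 1.15440853e-03, -7.22890949e+01, -6.23868155e+01,  7.82085769e-02,
        2.27648142e-02, -8.27485997e-05]), 'tcp_pos': array([ 0.22557701, -0.63598126,  0.19368129]), 'eef_rot': array([[ 9.42473664e-01,  3.34280293e-01, -2.79127640e-04],
       [ 3.34280403e-01, -9.42473147e-01,  9.90071877e-04],
       [ 6.78912120e-05, -1.02642357e-03, -9.99999471e-01]]), 'ft_force': array([-1.21661347, -0.09838727,  0.41923608]), 'wrist_torque': array([-0.00171521, -0.00635343, -0.01576195]), 'grasp_force': 0.0, 'gripper_width': 0.09278280290593811}
{'fx': 482.9311639967166, 'fy': 482.9311639967166, 'cx': 256.79114684953015, 'cy': 191.16381710653678, 'rvec': array([ 2.14544618, -2.08567293,  0.19891184]), 'tvec': array([-0.0049253 ,  0.57578698,  1.20212398])}
```

View pics/t.png

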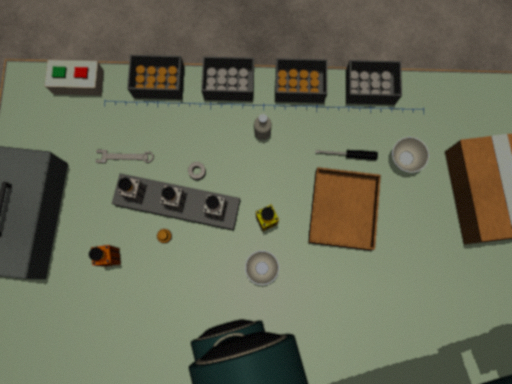

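View pics/s.png

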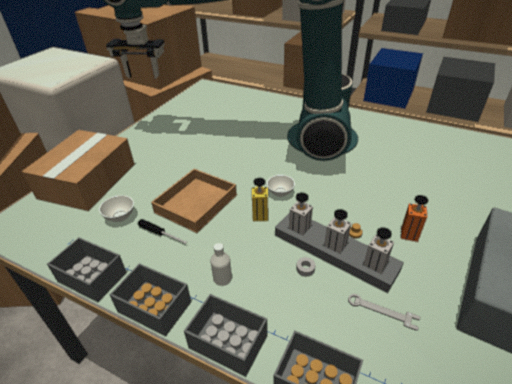

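The top view shows the rack from (113,190) to (239,215) with heads near (124,185), (168,190) and (211,200). The carton is centred near (345,209), and the yellow look-alike stands between them at (266,216).

```bash
cat > h.py <<'E'
from bench import bot, viewer
import cv2,numpy as np
def ray(f,uv,z):
    K=np.array([[f["fx"],0,f["cx"]],[0,f["fy"],f["cy"]],[0,0,1]])
    R=cv2.Rodrigues(f["rvec"])[0];C=-R.T@f["tvec"]
    d=(R.T@np.linalg.inv(K)@np.c_[np.atleast_2d(uv),np.ones(len(np.atleast_2d(uv)))].T).T
    return C+d*((z-C[2])/d[:,2])[:,None]
def blobs(m,lo):
    n,_,s,c=cv2.connectedComponentsWithStats(m.astype(np.uint8))
    return [(c[i],s[i]) for i in range(1,n) if s[i][4]>=lo]
E
python3 - <<'E'
from h import *
f=viewer.grab_frame("top");im=f["img"].astype(int)
hsv=cv2.cvtColor(f["img"],cv2.COLOR_BGR2HSV)
roi=np.zeros(im.shape[:2],bool);roi[160:235,105:245]=1
dark=(hsv[...,2]<38)&roi
for c,s in blobs(dark,30): print("dark",c.round(1),s,ray(f,c,.143).round(4))
print(im[195,145],im[206,228],im[185,124],im[160,90],im[209,345])
# rack + dampers: not green
m=((hsv[...,1]<45)|(hsv[...,2]<70))&roi
for c,s in blobs(m,1000):
    print("rack",c,s)
roi[:]=0;roi[160:260,300:390]=1
w=(im[...,2]>im[...,1]+12)&roi
m8=max(cv2.findContours(w.astype(np.uint8),0,1)[0],key=cv2.contourArea)
r=cv2.minAreaRect(m8);p=ray(f,cv2.boxPoints(r),.045)
print("carton",r,p.round(3),p.mean(0).round(3),np.linalg.norm(np.diff(p,axis=0),axis=1))
cv2.imwrite("pics/c.png",cv2.resize(f["img"][150:250,100:290],None,fx=4,fy=4))
E
```

```text
dark [124.5 183.9] [118 178  14  13 127] [[0.5676 0.3328 0.143 ]]
dark [138.1 194.4] [125 183  21  20 146] [[0.5425 0.2976 0.143 ]]
dark [168.2 192.9] [162 187  13  13 122] [[0.5484 0.225  0.143 ]]
dark [178.3 204.3] [165 194  21  18 105] [[0.5211 0.1989 0.143 ]]
dark [212.1 201.9] [206 196  13  13 115] [[0.5291 0.1176 0.143 ]]
dark [217.6 214.2] [206 203  21  17  66] [[0.4996 0.103  0.143 ]]
[63 67 68] [73 78 80] [12 13 10] [112 138 126] [ 38  82 128]
rack [178.53316953 201.86665178] [ 111  170  134   65 4477]
carton ((345.2660827636719, 208.34996032714844), (66.93831634521484, 76.6328353881836), 6.115502834320068) [[ 0.446 -0.124  0.045]
 [ 0.648 -0.144  0.045]
 [ 0.634 -0.32   0.045]
 [ 0.433 -0.295  0.045]] [ 0.54  -0.221  0.045] [0.20353502 0.17658105 0.20298343]
```

View pics/c.png

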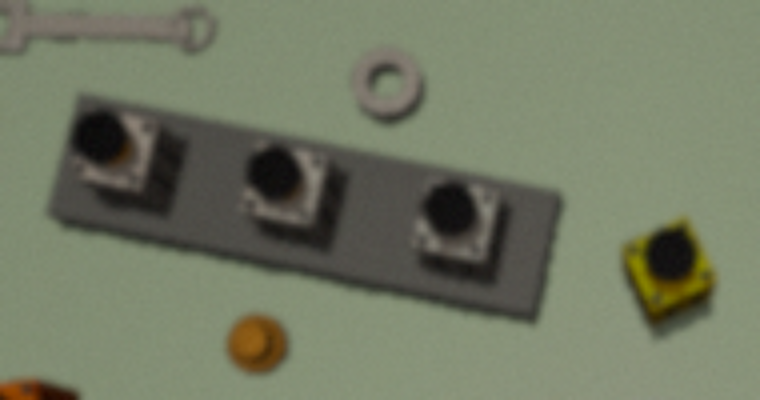

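The crop confirms the three heads, which are the grey dampers on the rack. The yellow one is clear to the right. I'll shut the fingers and move towards the nearest head.

```bash

python3 -m pendant '0.2 -0.22 0 0 0 0;0.4 -0.44 0 0 0 0;0.6 -0.66 0 0 0 0;0.8 -0.9 0 0 0 0;0.88 -1 0 0 0 0' -1 20
python3 -m pendant '0.2 -0.22 0 0 0 0;0.4 -0.44 0 0 0 0;0.6 -0.66 0 0 0 0;0.8 -0.9 0 0 0 0;0.88 -1 0 0 0 0'
python3 -m pendant '0.2 -0.22 0 0 0 0;0.4 -0.44 0 0 0 0;0.6 -0.66 0 0 0 0;0.8 -0.9 0 0 0 0;0.88 -1 0 0 0 0'
cat >> h.py <<'E'
H=np.array([[.5291,.1176],[.5484,.225],[.5676,.3328]])
def go(x,y,z,yaw=1.394):
    s=bot.sense();R=s["eef_rot"]
    d=R.T@(np.array([x,y,z])-s["tcp_pos"])
    c,q=np.cos(yaw),np.sin(yaw);T=np.array([[c,q,0],[q,-c,0],[0,0,-1.]])
    print("t",round(s["t"],2),"tcp",s["tcp_pos"].round(4),"F",s["ft_force"].round(2),"w",round(s["gripper_width"],4),
     "\nrow",(d/.2).round(4),(cv2.Rodrigues(R.T@T)[0].ravel()/2/np.pi).round(4))
E
python3 -c "from h import *;go(*H[0],.17);print(bot.sense()['eef_rot'])"
```

```text
t: 0.65
tcp_pos: [0.3192, -0.4024, 0.1941]
eef_rot: [[0.943, 0.334, 0.0], [0.334, -0.943, 0.0], [0.0, -0.0, -1.0]]
ft_force: [0.7, -0.8, 0.7]
gripper_width: 0.0578
grasp_force: 0.0
t: 1.15
tcp_pos: [0.4124, -0.1705, 0.1944]
eef_rot: [[0.943, 0.334, 0.0], [0.334, -0.943, -0.0], [0.0, 0.0, -1.0]]
ft_force: [0.3, -0.4, 0.3]
gripper_width: 0.0176
grasp_force: 0.0
t: 1.65
tcp_pos: [0.5058, 0.0617, 0.1944]
eef_rot: [[0.942, 0.334, 0.0], [0.334, -0.942, -0.0], [0.0, 0.0, -1.0]]
ft_force: [0.9, -0.7, -0.4]
gripper_width: 0.0007
grasp_force: 0.0
t 1.65 tcp [0.5058 0.0617 0.1944] F [ 0.92 -0.74 -0.45] w 0.0007 
row [ 0.2033 -0.2245  0.1218] [ 0.     -0.     -0.1676]
[[ 9.42404123e-01  3.34476264e-01  3.12239728e-04]
 [ 3.34476300e-01 -9.42404159e-01 -7.09207632e-05]
 [ 2.70534707e-04  1.71272809e-04 -9.99999949e-01]]
```

```bash

python3 -m pendant '0.1 -0.11 0.06 0 0 -0.0238;0.2 -0.22 0.12 0 0 -0.0476;0.203 -0.2245 0.12 0 0 -0.0714;0.203 -0.2245 0.12 0 0 -0.0952;0.203 -0.2245 0.12 0 0 -0.119' >/dev/null
python3 -m pendant '0 0 0 0 0 -0.0243;0 0 0 0 0 -0.0486;0 0 0 0 0 -0.0486;0 0 0 0 0 -0.0486;0 0 0 0 0 -0.0486'
python3 - <<'E'
from h import *
go(*H[0],.15)
for n in ("scene","wrist"):
    f=viewer.grab_frame(n); cv2.imwrite(f"pics/{n}2.png",f["img"])
E
```

```text
t: 2.65
tcp_pos: [0.5288, 0.1153, 0.1703]
eef_rot: [[0.18, 0.984, -0.0], [0.984, -0.18, 0.0], [-0.0, -0.0, -1.0]]
ft_force: [-0.7, -0.2, 0.6]
gripper_width: 0.0009
grasp_force: 0.0
t 2.65 tcp [0.5288 0.1153 0.1703] F [-0.67 -0.15  0.59] w 0.0009 
row [ 0.0114 -0.0005  0.1014] [-0.      0.     -0.0006]
```

View pics/wrist2.png

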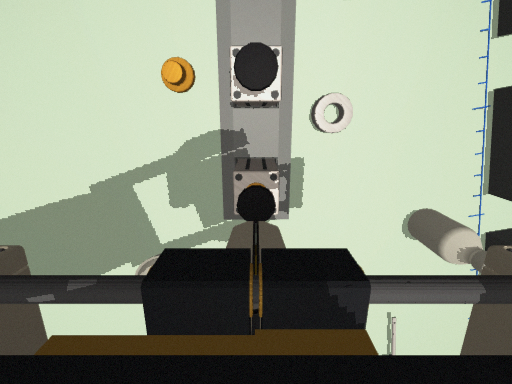

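View pics/scene2.png

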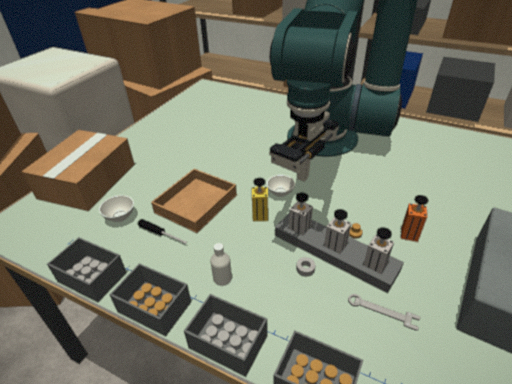

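The wrist view shows the rack aligned with the image. The first head is at (256,203), next to the finger tips. In the scene view the tips look further from the head than expected, so I'll check by projection.

```bash
python3 - <<'E'
from h import *
s=bot.sense()
P=np.array([s["tcp_pos"]]+[[*h,.143] for h in H]+[[*h,.139] for h in H])
for n in ("scene","wrist","top"):
    f=viewer.grab_frame(n)
    K=np.array([[f["fx"],0,f["cx"]],[0,f["fy"],f["cy"]],[0,0,1]])
    print(n,cv2.projectPoints(P,f["rvec"],f["tvec"],K,None)[0].reshape(-1,2).round(0).tolist())
    g=cv2.cvtColor(f["img"],cv2.COLOR_BGR2HSV)[...,2]
    for c,st in blobs(g<45,40):
        if st[4]<2500: print("  ",c.round(1),st)
E
```

```text
scene [[302.0, 187.0], [302.0, 196.0], [340.0, 212.0], [384.0, 231.0], [302.0, 197.0], [340.0, 213.0], [383.0, 232.0]]
   [14.4  7.2] [  0   0  30  20 197]
   [104.2   2.2] [94  0 28  8 95]
   [390.2  35.6] [ 363    0   66   85 2132]
   [ 8.8 22.6] [ 3 11 12 25 58]
   [317.3  19.5] [284  10  61  26 740]
   [204.1  35. ] [201  19   7  33 123]
   [462.8  93.5] [434  75  58  43 715]
   [379.3  91.8] [368  89  24   6  44]
   [441.7 107.8] [436 100  14  15  54]
   [473.1 114.5] [466 109  15  11  54]
   [320.6 146.2] [308 137  38  22 216]
   [259.  181.8] [255 179   9   8  54]
   [301.6 196.9] [297 193  11   9  77]
   [420.9 199.5] [415 196  12   8  73]
   [340.1 214.4] [335 210  12  10  87]
   [150.  226.8] [139 220  25  15 166]
   [383.6 233.2] [378 228  13  11 109]
   [ 65.5 256.8] [ 53 240  27  30 132]
   [110.2 273.9] [100 262  23  28 124]
   [ 50.5 315.5] [   6  268   81   95 1801]
   [467.6 298.3] [464 291   9  15  40]
   [179.9 308.2] [172 298  15  23  65]
   [202.4 317.2] [196 306  15  25  77]
   [166.2 316.4] [161 308  11  17  48]
   [251.9 355.7] [243 339  20  36 114]
wrist [[25
[... 601 characters left out ...]
  70.1] [352  62  48  32 563]
   [368.5  97. ] [347  66  53  39 479]
   [228.1  95.7] [203  91  50  10 408]
   [300.   97.5] [276  93  50  10 413]
   [236.4 161.1] [232 142   8  39 118]
   [455.2 155.9] [448 147  14  18  65]
   [361.7 154.7] [347 151  30   9 223]
   [ 47.1 218.9] [  27  154   40  125 2246]
   [463.8 201.3] [452 169  25  62 671]
   [124.6 183.8] [119 178  13  13 123]
   [  4. 194.] [  0 183  12  31  87]
   [138.1 194.2] [125 184  20  18 122]
   [200.8 218.9] [180 203  47  31 753]
   [267.2 213.3] [262 208  11  12 102]
   [470.9 236.3] [464 230  15  12  83]
   [225.1 245. ] [209 235  23  17 116]
   [ 95.7 253.6] [ 90 248  13  12 117]
   [244.7 322.1] [ 223  252   45  132 2093]
```

Projections and detections agree to within about 1 px in all three cameras. I'll start pressing damper 1 gently.

```bash

python3 -m pendant '0.012 0 0.06 0 0 0;0.012 0 0.1 0 0 0;0.012 0 0.12 0 0 0;0.012 0 0.12 0 0 0;0.012 0 0.12 0 0 0' | egrep 'tcp|force'
python3 -m pendant '0 0 0.005 0 0 0;0 0 0.01 0 0 0;0 0 0.015 0 0 0;0 0 0.02 0 0 0;0 0 0.025 0 0 0'| egrep 'tcp|force'
python3 -m pendant '0 0 0.005 0 0 0;0 0 0.01 0 0 0;0 0 0.015 0 0 0;0 0 0.02 0 0 0;0 0 0.025 0 0 0'| egrep 'tcp|force'
```

```text
tcp_pos: [0.5292, 0.1177, 0.1463]
ft_force: [-0.5, 0.4, 0.1]
grasp_force: 0.0
tcp_pos: [0.5292, 0.1177, 0.1413]
ft_force: [0.0, 0.3, -0.2]
grasp_force: 0.0
tcp_pos: [0.5292, 0.1177, 0.1362]
ft_force: [0.4, -0.8, -1.1]
grasp_force: 0.0
```

```bash

python3 -m pendant '0 0 0.005 0 0 0;0 0 0.01 0 0 0;0 0 0.01 0 0 0;0 0 0.01 0 0 0;0 0 0.01 0 0 0'| egrep 'tcp|force'
python3 - <<'E'
from h import *
a=[viewer.grab_frame("wrist") for _ in range(3)]
print(bot.sense()["ft_force"],bot.sense()["wrist_torque"])
f=viewer.grab_frame("scene")
o=np.vstack([cv2.resize(a[0]["img"][100:300,130:380],None,fx=2,fy=2)[:300],cv2.resize(f["img"][140:240,240:365],None,fx=4,fy=4)[:300]])
cv2.imwrite("pics/p.png",o)
E
```

```text
tcp_pos: [0.5292, 0.1177, 0.1344]
ft_force: [-0.4, -0.4, 0.0]
grasp_force: 0.0
[-1.20856085  0.59214201 -0.35435572] [ 0.00450509 -0.0318205  -0.01448081]
```

View pics/p.png

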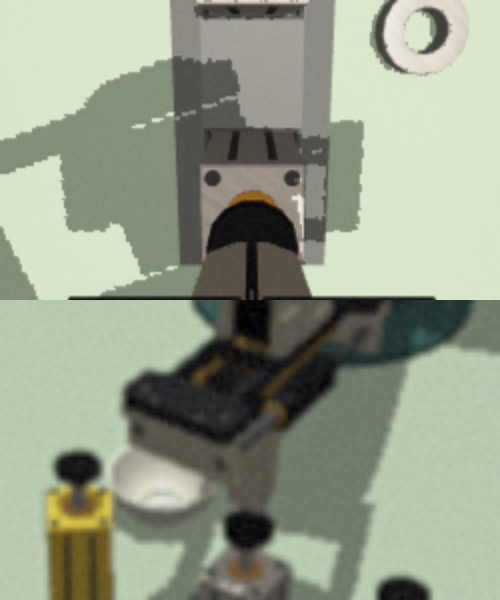

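```bash
python3 - <<'E'
from h import *
s=bot.sense();print(s["tcp_pos"])
P=np.array([s["tcp_pos"]]+[[*H[0],z] for z in (.143,.134,.105)])
for n in ("scene","wrist"):
    f=viewer.grab_frame(n)
    K=np.array([[f["fx"],0,f["cx"]],[0,f["fy"],f["cy"]],[0,0,1]])
    print(n,cv2.projectPoints(P,f["rvec"],f["tvec"],K,None)[0].reshape(-1,2).round(1).tolist())
    g=cv2.cvtColor(f["img"],cv2.COLOR_BGR2HSV)[...,2]
    for c,st in blobs(g<45,40):
        if st[4]<2500 and 240<c[0]<400 and 40<c[1]<250: print("  ",c.round(1),st)
f=viewer.grab_frame("scene")
cv2.imwrite("pics/q.png",cv2.resize(f["img"][170:230,265:345],None,fx=10,fy=10,interpolation=0))
E
```

```text
[0.52925054 0.11771063 0.13439414]
scene [[301.6, 198.2], [301.8, 195.5], [301.6, 198.2], [301.0, 206.7]]
   [351.7  56.8] [343   7  20  90 423]
   [379.8  92.2] [370  90  20   5  43]
   [304.7 137.1] [291 126  32  25 292]
   [316.9 160.2] [308 152  23  20 151]
   [259.  181.7] [255 179   9   7  53]
   [301.6 197. ] [297 193  11   9  80]
   [340.1 214.4] [335 210  12  10  89]
   [383.7 233.1] [378 228  13  11 106]
wrist [[256.0, 219.2], [255.8, 223.7], [255.8, 219.2], [255.8, 206.9]]
   [255.5  57.5] [ 230   32   53   58 1886]
   [246.6 172.7] [244 166   6  14  57]
   [265. 173.] [263 166   6  14  51]
   [255.7 224. ] [ 234  201   45   86 1088]
```

View pics/q.png

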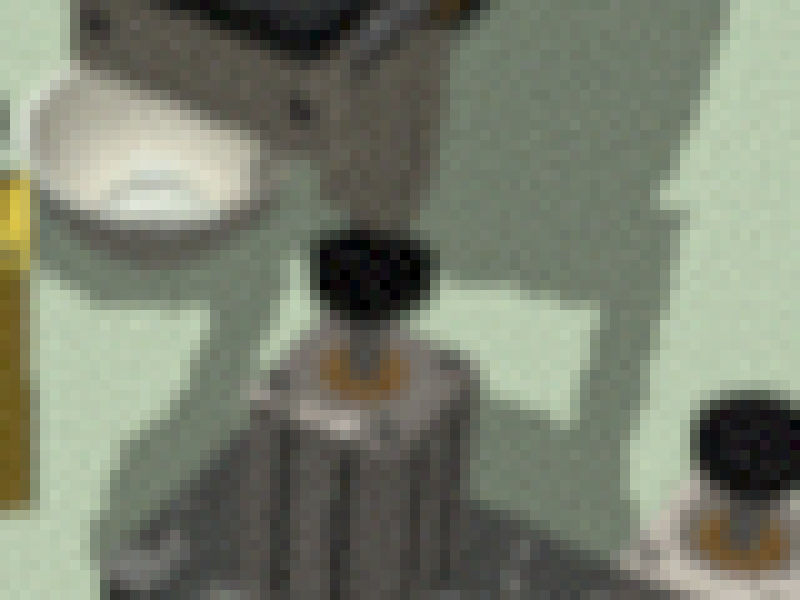

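The head has not moved and there is no force yet. The tips appear to end a few mm above the head, so I'll keep descending slowly until I feel contact.

```bash

python3 -m pendant '0 0 0.005 0 0 0;0 0 0.01 0 0 0;0 0 0.015 0 0 0;0 0 0.02 0 0 0;0 0 0.02 0 0 0'| egrep 'tcp|force'
python3 -c "
from h import *
f=viewer.grab_frame('wrist');R=cv2.Rodrigues(f['rvec'])[0];s=bot.sense();print(s['eef_rot'].T@(-R.T@f['tvec']-s['tcp_pos']),f['fx'],s['ft_force'])
f=viewer.grab_frame('scene');g=cv2.cvtColor(f['img'],cv2.COLOR_BGR2HSV)[...,2]
print([(c.round(1),st) for c,st in blobs(g<45,40) if 290<c[0]<310 and 170<c[1]<220], bot.sense()['ft_force'])"
```

```text
tcp_pos: [0.5292, 0.1177, 0.1302]
ft_force: [1.1, 0.1, 0.4]
grasp_force: 0.0
[ 0.07521611 -0.00032147 -0.19056365] 266.722179123339 [-0.33147327 -0.48916969  0.76375808]
[(array([301.5, 197.2]), array([297, 193,  11,   9,  71], dtype=int32))] [ 1.04277227 -0.47892208 -0.25518363]
```

```bash

python3 -m pendant '0 0 0.005 0 0 0;0 0 0.01 0 0 0;0 0 0.015 0 0 0;0 0 0.015 0 0 0;0 0 0.015 0 0 0'| egrep 'tcp|force'
python3 -m pendant '0 0 0.005 0 0 0;0 0 0.01 0 0 0;0 0 0.015 0 0 0;0 0 0.015 0 0 0;0 0 0.015 0 0 0'| egrep 'tcp|force'
python3 -c "
from h import *
f=viewer.grab_frame('scene');g=cv2.cvtColor(f['img'],cv2.COLOR_BGR2HSV)[...,2]
print([(c.round(1),st) for c,st in blobs(g<45,40) if 290<c[0]<310 and 170<c[1]<220], bot.sense()['ft_force'])
w=viewer.grab_frame('wrist')
cv2.imwrite('pics/r.png',np.hstack([cv2.resize(w['img'][130:290,176:336],(400,400)),cv2.resize(f['img'][170:220,275:325],(400,400))]))"
```

```text
tcp_pos: [0.5292, 0.1177, 0.1273]
ft_force: [-1.0, 0.1, 0.5]
grasp_force: 0.0
tcp_pos: [0.5292, 0.1177, 0.1244]
ft_force: [-0.7, 0.2, 0.3]
grasp_force: 0.0
[(array([301.5, 197.8]), array([297, 194,  11,   8,  58], dtype=int32))] [-0.45921902  0.50225134 -0.18321919]
```

View pics/r.png

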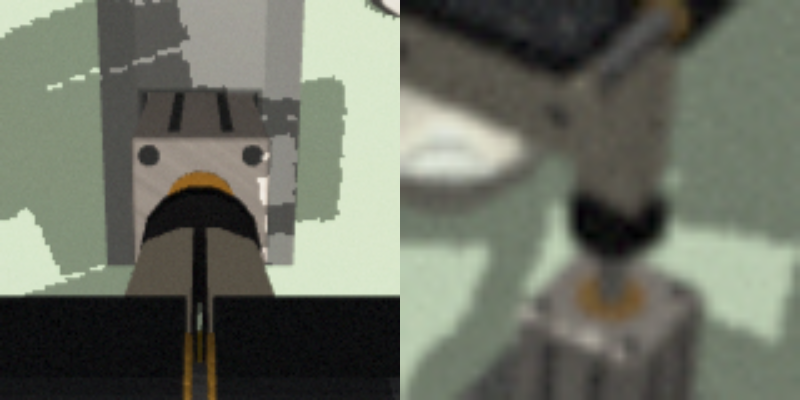

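The tips now overlap the top face of the head at about (302,196) in the scene view, so contact is imminent. The real tips sit about 19 mm behind the reported TCP.

```bash

python3 -m pendant '0 0 0.005 0 0 0;0 0 0.01 0 0 0;0 0 0.015 0 0 0;0 0 0.015 0 0 0;0 0 0.015 0 0 0'| egrep 'tcp|ft_force'
python3 -m pendant '0 0 0.005 0 0 0;0 0 0.01 0 0 0;0 0 0.015 0 0 0;0 0 0.015 0 0 0;0 0 0.015 0 0 0'| egrep 'tcp|ft_force'
```

```text
tcp_pos: [0.5292, 0.1177, 0.1213]
ft_force: [-0.5, -0.9, 0.2]
tcp_pos: [0.5292, 0.1177, 0.1183]
ft_force: [0.2, -0.9, -0.7]
```

```bash
cat >> h.py <<'E'
def edge(img,c0=(302,197)):
    g=cv2.cvtColor(img,cv2.COLOR_BGR2GRAY).astype(float);x,y=c0
    return g[y-8:y+14,x-2:x+3].mean(1).round(0).astype(int)
E
python3 - <<'E'
from h import *
a=cv2.imread("pics/s.png");f=viewer.grab_frame("scene")
print(edge(a));print(edge(f["img"]))
F=[]
for _ in range(6): viewer.grab_frame("wrist");F.append(bot.sense()["ft_force"])
print(np.mean(F,0),np.std(F,0))
E
```

```text
[189 187 171 121  54  17  20  23  23  24  20  20  36  65  83  82  76  77
  80  81 100 141]
[ 83  85  83  85  84  84  84  82  64  33  13   8  24  60  85  86  81  81
  83  88  97 107]
[ 0.18754807 -0.1264698  -0.33466775] [0.4679887  0.61145657 0.4328319 ]
```

```bash

for i in 1; do python3 -m pendant '0 0 0.005 0 0 0;0 0 0.01 0 0 0;0 0 0.01 0 0 0;0 0 0.01 0 0 0;0 0 0.01 0 0 0'| egrep 'tcp|ft_force'; done
python3 -m pendant '0 0 0.005 0 0 0;0 0 0.01 0 0 0;0 0 0.01 0 0 0;0 0 0.01 0 0 0;0 0 0.01 0 0 0'| egrep 'tcp|ft_force'
python3 -c "
from h import *
print(edge(viewer.grab_frame('scene')['img']))"
python3 -m pendant '0 0 0.005 0 0 0;0 0 0.01 0 0 0;0 0 0.01 0 0 0;0 0 0.01 0 0 0;0 0 0.01 0 0 0'| egrep 'tcp|ft_force'
python3 -c "
from h import *
print(edge(viewer.grab_frame('scene')['img']))"
```

```text
tcp_pos: [0.5293, 0.1177, 0.1163]
ft_force: [-0.2, -0.1, 1.0]
tcp_pos: [0.5292, 0.1177, 0.1142]
ft_force: [0.2, -0.8, -0.4]
[ 82  86  84  83  86  83  84  86  80  68  40  20   6  19  51  75  81  81
  82  88  95 108]
tcp_pos: [0.5292, 0.1177, 0.1122]
ft_force: [0.5, -1.4, 0.1]
[ 86  83  84  82  84  85  84  87  85  80  61  30  12   8  27  57  79  82
  83  87  95 107]
```

The head is now moving with the tip, about 2 px or 7 mm, but the wrist force shows nothing. I'll check the joint torques as an independent measure.

```bash
cat >> h.py <<'E'
def avg(n=6):
    A=[]
    for _ in range(n):
        viewer.grab_frame("wrist");s=bot.sense();A.append(np.r_[s["ft_force"],s["wrist_torque"],s["tau"]])
    s=bot.sense();print("t",round(s["t"],2),s["tcp_pos"].round(5),"q",s["q"].round(5));print(np.mean(A,0).round(3));print(np.std(A,0).round(3))
E
python3 -c "
from h import *
avg()"
python3 -m pendant '0 0 0.005 0 0 0;0 0 0.01 0 0 0;0 0 0.01 0 0 0;0 0 0.01 0 0 0;0 0 0.01 0 0 0'| egrep 'tcp|ft_force'
python3 -c "
from h import *
avg();print(edge(viewer.grab_frame('scene')['img']))"
```

```text
t 10.2 [0.52923 0.11772 0.11232] q [ 0.17181 -0.14157  1.83014  0.       1.45305  0.34875]
[-1.7000e-01  2.0800e-01 -2.1300e-01 -5.1000e-02 -7.1000e-02 -1.7000e-02
 -0.0000e+00 -4.8847e+01 -6.0808e+01  7.8000e-02 -1.2000e-02 -0.0000e+00]
[0.489 0.671 0.649 0.026 0.032 0.024 0.    0.015 0.011 0.    0.002 0.   ]
tcp_pos: [0.5292, 0.1177, 0.1103]
ft_force: [0.0, -0.4, 0.7]
t 11.0 [0.52922 0.11771 0.11032] q [ 1.71790e-01 -1.40410e-01  1.83241e+00  4.00000e-05  1.44967e+00
  3.48750e-01]
[ 6.7300e-01 -2.1300e-01  3.9800e-01 -4.6000e-02 -1.1900e-01 -1.9000e-02
  7.0000e-03 -4.8633e+01 -6.0322e+01  7.7000e-02  8.3000e-02  0.0000e+00]
[0.269 0.313 0.885 0.017 0.034 0.035 0.003 0.047 0.072 0.001 0.013 0.   ]
[ 82  82  85  82  82  85  83  85  85  83  76  50  23   9  16  44  71  82
  84  89  94 108]
```

```bash

python3 -c "
from h import *
avg(4)"
python3 -m pendant '0 0 0.005 0 0 0;0 0 0.005 0 0 0;0 0 0.005 0 0 0;0 0 0.005 0 0 0;0 0 0.005 0 0 0'| egrep 'tcp|ft_force'
python3 -c "
from h import *
avg(4)"
python3 -m pendant '0 0 0.005 0 0 0;0 0 0.005 0 0 0;0 0 0.005 0 0 0;0 0 0.005 0 0 0;0 0 0.005 0 0 0'| egrep 'tcp|ft_force'
python3 -c "
from h import *
avg(4);print(edge(viewer.grab_frame('scene')['img']))"
```

```text
t 11.25 [0.52921 0.11773 0.11032] q [ 1.71840e-01 -1.40440e-01  1.83242e+00  1.00000e-05  1.44967e+00
  3.48730e-01]
[ 2.5300e-01 -6.2000e-02  3.0400e-01 -4.0000e-02 -1.0000e-01  4.0000e-03
  5.0000e-03 -4.8785e+01 -6.0583e+01  7.9000e-02  2.8000e-02  0.0000e+00]
[0.126 0.286 0.446 0.054 0.024 0.012 0.002 0.028 0.046 0.    0.011 0.   ]
tcp_pos: [0.5292, 0.1177, 0.1093]
ft_force: [-0.9, 0.0, 1.6]
t 11.95 [0.52922 0.11771 0.10933] q [ 1.71800e-01 -1.39840e-01  1.83353e+00 -1.00000e-05  1.44796e+00
  3.48740e-01]
[-2.2700e-01 -3.9800e-01  1.5800e+00 -7.0000e-02 -3.3000e-02 -2.2000e-02
 -7.0000e-03 -4.8202e+01 -6.0098e+01  8.0000e-02 -1.1900e-01  0.0000e+00]
[0.683 0.391 0.508 0.016 0.018 0.022 0.002 0.003 0.005 0.    0.002 0.   ]
tcp_pos: [0.5292, 0.1177, 0.1083]
ft_force: [-0.7, -0.8, -0.7]
t 12.65 [0.52919 0.11772 0.10826] q [ 1.71840e-01 -1.39220e-01  1.83474e+00 -1.00000e-05  1.44617e+00
  3.48740e-01]
[-2.3000e-01  2.7500e-01  5.6700e-01 -4.5000e-02 -8.0000e-02  1.1000e-02
  0.0000e+00 -4.8733e+01 -6.0509e+01  7.9000e-02 -3.2000e-02  0.0000e+00]
[0.48  0.848 0.229 0.021 0.022 0.012 0.004 0.067 0.065 0.    0.006 0.   ]
[ 83  83  87  81  85  84  84  87  84  83  82  66  37  19   6  22  54  79
  84  89  95 107]
```

The residual force relaxes when the arm stops, because it is friction. I need to read the force while moving.

```bash

python3 -m pendant '0 0 0.005 0 0 0;0 0 0.01 0 0 0;0 0 0.015 0 0 0;0 0 0.02 0 0 0;0 0 0.025 0 0 0'| egrep 'tcp|ft_force'
python3 -c "
from h import *
s=bot.sense();print(s['tau'].round(3));avg(3)"
```

```text
tcp_pos: [0.5293, 0.1177, 0.1033]
ft_force: [-0.5, 0.3, 2.6]
[-1.6000e-02 -4.7754e+01 -5.9392e+01  8.0000e-02 -1.5500e-01 -0.0000e+00]
t 13.35 [0.52916 0.11771 0.10313] q [ 1.71800e-01 -1.36080e-01  1.84042e+00  4.00000e-05  1.43750e+00
  3.48750e-01]
[ 9.5000e-02 -2.0900e-01  9.5600e-01 -3.7000e-02 -7.8000e-02  1.1000e-02
  2.0000e-03 -4.8844e+01 -6.0285e+01  7.8000e-02  3.0000e-03  0.0000e+00]
[1.310e-01 1.930e-01 1.581e+00 2.400e-02 1.600e-02 1.000e-02 2.000e-03
 2.410e-01 2.270e-01 1.000e-03 1.000e-03 0.000e+00]
```

The rod reads 2.6 N at about 15 mm, so damper 1 is sound. I'll push it home.

```bash

python3 -m pendant '0 0 0.008 0 0 0;0 0 0.016 0 0 0;0 0 0.024 0 0 0;0 0 0.032 0 0 0;0 0 0.04 0 0 0'| egrep 'tcp|ft_force'
python3 -m pendant '0 0 0.005 0 0 0;0 0 0.01 0 0 0;0 0 0.015 0 0 0;0 0 0.02 0 0 0;0 0 0.025 0 0 0'| egrep 'tcp|ft_force'
python3 -c "
from h import *
print(edge(viewer.grab_frame('scene')['img']))"
```

```text
tcp_pos: [0.5292, 0.1177, 0.0952]
ft_force: [-1.2, -0.5, 3.0]
tcp_pos: [0.5292, 0.1177, 0.0903]
ft_force: [-0.9, -0.4, 2.3]
[72 72 72 76 83 86 85 83 84 85 82 83 82 83 84 83 72 48 23 10 23 65]
```

```bash

python3 -m pendant '0 0 0.003 0 0 0;0 0 0.006 0 0 0;0 0 0.009 0 0 0;0 0 0.012 0 0 0;0 0 0.015 0 0 0'| egrep 'tcp|ft_force'
```

```text
tcp_pos: [0.5299, 0.1178, 0.0889]
ft_force: [-4.5, -0.4, 19.6]
```

It's home: a 19.6 N end stop at TCP z 0.089, which puts the tip offset at about 24 mm. I'll lift and move to damper 2.

```bash

python3 -m pendant '0 0 -0.12 0 0 0;0 0 -0.22 0 0 0;0.2 0 -0.22 0 0 0;0.4 0 -0.22 0 0 0;0.5465 0 -0.22 0 0 0'| egrep 'tcp|ft_force'
python3 -m pendant '0 0 0 0 0 0;0 0 0 0 0 0;0 0 0.01 0 0 0;0 0 0.02 0 0 0;0 0 0.03 0 0 0'| egrep 'tcp|ft_force'
python3 -c "
from h import *
go(*H[1],.12)"
```

```text
tcp_pos: [0.5486, 0.2271, 0.1312]
ft_force: [0.2, -1.0, -0.3]
tcp_pos: [0.5485, 0.2246, 0.1252]
ft_force: [0.6, -0.2, -0.6]
t 15.9 tcp [0.5485 0.2246 0.1252] F [ 0.61 -0.17 -0.62] w 0.0008 
row [ 0.0019 -0.0008  0.0262] [ 0.     -0.     -0.0002]
```

```bash

python3 -m pendant '0 0 0.007 0 0 0;0 0 0.014 0 0 0;0 0 0.021 0 0 0;0 0 0.028 0 0 0;0 0 0.035 0 0 0'| egrep 'tcp|ft_force'
python3 -m pendant '0 0 0.006 0 0 0;0 0 0.012 0 0 0;0 0 0.018 0 0 0;0 0 0.024 0 0 0;0 0 0.03 0 0 0'| egrep 'tcp|ft_force'
```

```text
tcp_pos: [0.5485, 0.2254, 0.1182]
ft_force: [-0.1, 0.2, -0.6]
tcp_pos: [0.5485, 0.2254, 0.1123]
ft_force: [0.3, 0.2, 2.7]
```

```bash

python3 -m pendant '0 0 0.005 0 0 0;0 0 0.01 0 0 0;0 0 0.015 0 0 0;0 0 0.02 0 0 0;0 0 0.025 0 0 0'| egrep 'tcp|ft_force'
```

```text
tcp_pos: [0.5485, 0.2253, 0.1073]
ft_force: [-0.1, -0.5, 2.2]
```

That is 2.2 N at about 12 mm, so damper 2 is sound too. I'll push it home.

```bash

python3 -m pendant '0 0 0.01 0 0 0;0 0 0.02 0 0 0;0 0 0.03 0 0 0;0 0 0.04 0 0 0;0 0 0.05 0 0 0'| egrep 'tcp|ft_force'
python3 -m pendant '0 0 0.006 0 0 0;0 0 0.012 0 0 0;0 0 0.018 0 0 0;0 0 0.024 0 0 0;0 0 0.03 0 0 0'| egrep 'tcp|ft_force'
python3 -m pendant '0 0 0.003 0 0 0;0 0 0.006 0 0 0;0 0 0.009 0 0 0;0 0 0.012 0 0 0;0 0 0.015 0 0 0'| egrep 'tcp|ft_force'
```

```text
tcp_pos: [0.5485, 0.2253, 0.0972]
ft_force: [0.2, 0.8, 3.6]
tcp_pos: [0.5485, 0.2253, 0.0913]
ft_force: [-0.4, 0.1, 2.6]
tcp_pos: [0.5486, 0.2254, 0.0889]
ft_force: [-2.5, -0.8, 10.6]
```

Damper 2 is home. On to damper 3.

```bash

python3 -m pendant '0 0 -0.12 0 0 0;0 0 -0.22 0 0 0;0.2 0 -0.22 0 0 0;0.4 0 -0.22 0 0 0;0.547 0 -0.22 0 0 0'| egrep 'tcp|ft_force'
python3 -m pendant '0 0 0 0 0 0;0 0 0.01 0 0 0;0 0 0.02 0 0 0;0 0 0.03 0 0 0;0 0 0.04 0 0 0'| egrep 'tcp|ft_force'
python3 -m pendant '0 0 0.006 0 0 0;0 0 0.012 0 0 0;0 0 0.018 0 0 0;0 0 0.024 0 0 0;0 0 0.03 0 0 0'| egrep 'tcp|ft_force'
python3 -m pendant '0 0 0.005 0 0 0;0 0 0.01 0 0 0;0 0 0.015 0 0 0;0 0 0.02 0 0 0;0 0 0.025 0 0 0'| egrep 'tcp|ft_force'
```

```text
tcp_pos: [0.5678, 0.3348, 0.1321]
ft_force: [0.4, 0.3, 0.5]
tcp_pos: [0.5678, 0.3323, 0.1243]
ft_force: [-0.5, 0.0, -0.5]
tcp_pos: [0.5677, 0.333, 0.1183]
ft_force: [-0.2, -0.3, 0.0]
tcp_pos: [0.5678, 0.3331, 0.1136]
ft_force: [-0.8, -0.7, 6.1]
```

```bash
python3 -c "
from h import *
go(*H[2],.12)"
```

```text
t 20.9 tcp [0.5678 0.3331 0.1136] F [-0.82 -0.67  6.14] w 0.001 
row [-0.0017 -0.0008 -0.032 ] [ 0.0001 -0.     -0.    ]
```

Resistance is already 6.1 N at about 5 mm, which is the faulty pattern. I'll press a few more millimetres to confirm the build-up.

```bash

python3 -m pendant '0 0 0.005 0 0 0;0 0 0.01 0 0 0;0 0 0.015 0 0 0;0 0 0.02 0 0 0;0 0 0.025 0 0 0'| egrep 'tcp|ft_force'
```

```text
tcp_pos: [0.5679, 0.3331, 0.109]
ft_force: [-1.6, -0.7, 8.7]
```

8.7 N at about 10 mm and climbing, so damper 3 is faulty. I'll lift, open and descend partway to grip its block.

```bash

python3 -m pendant '0 0 -0.1 0 0 0;0 0 -0.15 0 0 0;0 0 -0.15 0 0 0;0 0 -0.15 0 0 0;0 0 -0.15 0 0 0' 1 40| egrep 'tcp|ft_force|width'
python3 -m pendant '0 0 0 0 0 0;0 0 0 0 0 0;0 0 0 0 0 0;0 0 0 0 0 0;0 0 0 0 0 0'| egrep 'tcp|ft_force|width'
python3 -m pendant '0 0 0.1 0 0 0;0 0 0.2 0 0 0;0 0 0.3 0 0 0;0 0 0.35 0 0 0;0 0 0.35 0 0 0'| egrep 'tcp|ft_force|width'
python3 - <<'E'
from h import *
go(*H[2],.048)
w=viewer.grab_frame('wrist');f=viewer.grab_frame('scene');g=viewer.grab_frame('top')
cv2.imwrite('pics/g.png',np.hstack([w['img'][64:],cv2.resize(f['img'][180:300,320:428],(288,320))]))
E
```

```text
tcp_pos: [0.5674, 0.3328, 0.1373]
ft_force: [0.3, -0.7, 0.0]
gripper_width: 0.0362
tcp_pos: [0.5677, 0.333, 0.1384]
ft_force: [1.0, 0.9, 0.4]
gripper_width: 0.0758
tcp_pos: [0.5671, 0.3327, 0.067]
ft_force: [-0.0, -1.2, 0.1]
gripper_width: 0.0927
t 22.9 tcp [0.5671 0.3327 0.067 ] F [-0.02 -1.2   0.14] w 0.0927 
row [0.0011 0.0023 0.0949] [-0.0003  0.0002 -0.    ]
```

View pics/g.png

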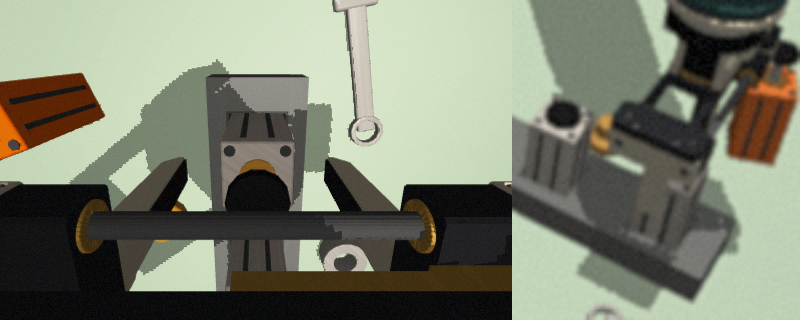

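The wrist view shows the fingers straddling the block symmetrically, with the tips at x≈185 and x≈325 and the head at (257,190). I'll finish the descent and grip.

```bash

python3 -m pendant '0 0 0.03 0 0 0;0 0 0.06 0 0 0;0 0 0.08 0 0 0;0 0 0.095 0 0 0;0 0 0.095 0 0 0'| egrep 'tcp|ft_force|width'
python3 -m pendant '0 0 0 0 0 0;0 0 0 0 0 0;0 0 0 0 0 0;0 0 0 0 0 0;0 0 0 0 0 0' -1 40| egrep 'tcp|force|width'
python3 -m pendant '0 0 0 0 0 0;0 0 0 0 0 0;0 0 0 0 0 0;0 0 0 0 0 0;0 0 0 0 0 0'| egrep 'tcp|force|width'
```

```text
tcp_pos: [0.5675, 0.3329, 0.0487]
ft_force: [0.4, 0.5, 0.7]
gripper_width: 0.0931
tcp_pos: [0.5677, 0.333, 0.0494]
ft_force: [0.5, -0.4, -0.3]
gripper_width: 0.0575
grasp_force: 0.0
tcp_pos: [0.5678, 0.333, 0.0493]
ft_force: [1.1, 0.5, 0.3]
gripper_width: 0.0457
grasp_force: 40.0
```

Gripped at 45.7 mm with 40 N. I'll lift it.

```bash

python3 -m pendant '0 0 -0.03 0 0 0;0 0 -0.06 0 0 0;0 0 -0.1 0 0 0;0 0 -0.15 0 0 0;0 0 -0.2 0 0 0'| egrep 'tcp|force|width'
python3 -m pendant '0 0 -0.1 0 0 0;0 0 -0.25 0 0 0;0 0 -0.4 0 0 0;0 0 -0.55 0 0 0;0 0 -0.6 0 0 0'| egrep 'tcp|force|width'
python3 - <<'E'
from h import *
avg(3)
go(.54,-.221,.2093)
f=viewer.grab_frame('scene');w=viewer.grab_frame('wrist')
cv2.imwrite('pics/l.png',np.hstack([w['img'][64:],cv2.resize(f['img'][120:280,300:444],(288,320))]))
E
```

```text
tcp_pos: [0.5678, 0.3331, 0.0905]
ft_force: [-0.1, 0.3, -4.0]
gripper_width: 0.0458
grasp_force: 40.0
tcp_pos: [0.5685, 0.3334, 0.2137]
ft_force: [-0.9, -0.1, -3.7]
gripper_width: 0.0459
grasp_force: 40.0
t 25.7 [0.56769 0.333   0.20897] q [ 4.91760e-01  7.60600e-02  1.46087e+00 -2.00000e-05  1.60458e+00
  6.68670e-01]
[-6.7100e-01 -6.6300e-01 -3.6100e+00 -7.3000e-02 -6.6000e-02 -3.7000e-02
  1.0000e-03 -7.0854e+01 -6.4915e+01  7.6000e-02  2.0900e-01  0.0000e+00]
[4.700e-02 2.460e-01 1.331e+00 1.300e-02 1.500e-02 3.800e-02 1.900e-02
 4.807e+00 4.439e+00 4.000e-03 2.080e-01 0.000e+00]
t 25.7 tcp [0.5677 0.333  0.209 ] F [-0.74 -1.01 -5.47] w 0.046 
row [-2.7512e+00  3.5120e-01 -1.7000e-03] [ 0. -0. -0.]
```

View pics/l.png

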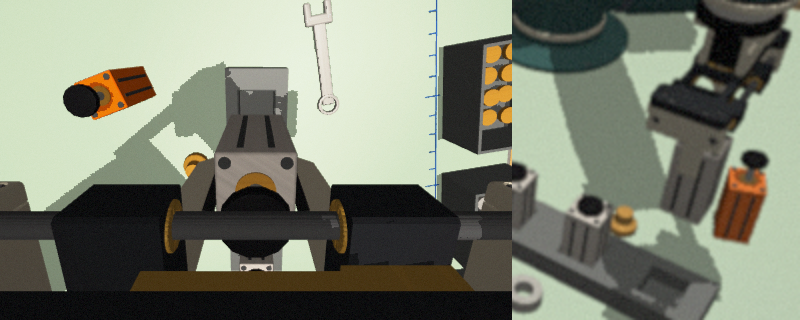

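The damper is held upright with its base at about z 0.17 and its pocket empty. I'll carry it over to the carton.

```bash

python3 -m pendant '-0.1 0.01 0 0 0 0;-0.25 0.03 0 0 0 0;-0.45 0.055 0 0 0 0;-0.65 0.08 0 0 0 0;-0.85 0.105 0 0 0 0'| egrep 'tcp|grasp|width'
python3 -m pendant '-0.2 0.025 0 0 0 0;-0.4 0.05 0 0 0 0;-0.6 0.075 0 0 0 0;-0.8 0.1 0 0 0 0;-1 0.13 0 0 0 0'| egrep 'tcp|grasp|width'
python3 -m pendant '-0.2 0.025 0 0 0 0;-0.4 0.05 0 0 0 0;-0.6 0.075 0 0 0 0;-0.75 0.1 0 0 0 0;-0.85 0.115 0 0 0 0'| egrep 'tcp|grasp|width'
python3 -c "
from h import *
go(.54,-.221,.0443)"
```

```text
tcp_pos: [0.5576, 0.1598, 0.208]
gripper_width: 0.0459
grasp_force: 40.0
tcp_pos: [0.5477, -0.0416, 0.2083]
gripper_width: 0.0454
grasp_force: 40.0
tcp_pos: [0.5403, -0.2133, 0.208]
gripper_width: 0.0459
grasp_force: 40.0
t 27.3 tcp [ 0.5403 -0.2133  0.208 ] F [ 0.53  0.07 -4.12] w 0.0459 
row [-0.038   0.007   0.8182] [-0.0003 -0.     -0.0003]
```

```bash

python3 -m pendant '-0.01 0 0.1 0 0 0;-0.01 0 0.25 0 0 0;-0.01 0 0.4 0 0 0;-0.01 0 0.55 0 0 0;-0.01 0 0.65 0 0 0'| egrep 'tcp|force|width'
python3 -m pendant '0 0 0.05 0 0 0;0 0 0.1 0 0 0;0 0 0.13 0 0 0;0 0 0.145 0 0 0;0 0 0.15 0 0 0'| egrep 'tcp|force|width'
python3 -m pendant '0 0 0.004 0 0 0;0 0 0.008 0 0 0;0 0 0.012 0 0 0;0 0 0.016 0 0 0;0 0 0.02 0 0 0'| egrep 'tcp|force|width'
```

```text
tcp_pos: [0.5393, -0.2128, 0.0758]
ft_force: [1.0, -0.1, -3.3]
gripper_width: 0.0457
grasp_force: 40.0
tcp_pos: [0.5414, -0.2129, 0.0496]
ft_force: [0.7, 0.5, -3.2]
gripper_width: 0.0455
grasp_force: 40.0
tcp_pos: [0.5413, -0.2129, 0.0454]
ft_force: [0.1, 0.5, -4.4]
gripper_width: 0.0455
grasp_force: 40.0
```

```bash

python3 -m pendant '0 0 0.002 0 0 0;0 0 0.004 0 0 0;0 0 0.006 0 0 0;0 0 0.007 0 0 0;0 0 0.007 0 0 0'| egrep 'tcp|force|width'
```

```text
tcp_pos: [0.5413, -0.2129, 0.0443]
ft_force: [-2.4, 0.5, 3.1]
gripper_width: 0.0459
grasp_force: 40.0
```

The base is on the carton floor: the force went from −4 N to +3 N. I'll release and retreat.

```bash

python3 -m pendant '0 0 0 0 0 0;0 0 0 0 0 0;0 0 0 0 0 0;0 0 0 0 0 0;0 0 0 0 0 0' 1| egrep 'tcp|ft_force|width'
python3 -m pendant '0 0 0 0 0 0;0 0 0 0 0 0;0 0 0 0 0 0;0 0 0 0 0 0;0 0 0 0 0 0'| egrep 'tcp|ft_force|width'
python3 -m pendant '0 0 -0.1 0 0 0;0 0 -0.3 0 0 0;0 0 -0.5 0 0 0;0 0 -0.7 0 0 0;0 0 -0.9 0 0 0'| egrep 'tcp|ft_force|width'
python3 -m pendant '-0.2 0.2 0 0 0 0;-0.4 0.4 0 0 0 0;-0.6 0.6 0 0 0 0;-0.8 0.8 0 0 0 0;-0.8 0.8 0 0 0 0'| egrep 'tcp|ft_force'
python3 - <<'E'
from h import *
f=viewer.grab_frame('scene');g=viewer.grab_frame('top')
for im,n,z in((f,'scene',0),(g,'top',0)):
    v=cv2.cvtColor(im['img'],cv2.COLOR_BGR2HSV)[...,2]
    K=np.array([[im["fx"],0,im["cx"]],[0,im["fy"],im["cy"]],[0,0,1]])
    P=np.array([[*H[0],.109],[*H[1],.109],[.5413,-.2129,.129],[.5413,-.2129,.134]])
    print(n,cv2.projectPoints(P,im["rvec"],im["tvec"],K,None)[0].reshape(-1,2).round(1).tolist())
    for c,s in blobs(v<45,30):
        if s[4]<300 and 150<c[0]<380 and 140<c[1]<260: print('  ',c.round(1),s)
print(bot.sense()['t'])
E
```

```text
tcp_pos: [0.5413, -0.2129, 0.044]
ft_force: [-0.7, 0.5, -0.3]
gripper_width: 0.0811
tcp_pos: [0.5412, -0.2128, 0.044]
ft_force: [0.1, -0.5, -0.1]
gripper_width: 0.0929
tcp_pos: [0.541, -0.2127, 0.2257]
ft_force: [1.0, 0.0, 0.4]
gripper_width: 0.0931
tcp_pos: [0.6716, -0.4013, 0.2223]
ft_force: [-0.3, 0.6, -0.4]
scene [[301.0, 205.6], [338.6, 222.4], [192.6, 170.5], [192.3, 169.1]]
   [192.9 171. ] [188 168  11   7  58]
   [259.  181.7] [255 179   9   7  53]
   [300.9 205.6] [296 202  11   8  69]
   [338.8 222.5] [333 218  12   9  79]
   [150.2 226.8] [139 220  25  15 167]
top [[213.4, 204.3], [170.7, 195.5], [348.1, 201.7], [348.5, 201.4]]
   [361.7 154.7] [346 151  31   9 222]
   [170.2 195. ] [165 190  11  11  94]
   [178.4 204.2] [166 193  20  19  94]
   [347.4 201.5] [342 196  12  12 113]
   [213.3 204. ] [208 199  11  11  97]
   [338.2 212.3] [332 200  16  18  65]
   [267.2 213.3] [262 208  11  12 104]
   [214.7 216.6] [206 214  18   6  42]
31.4
```

Both sound heads sit at their fully-home pixels, and the reject stands in the carton with its rod about 5 mm in. I'll hand in.

```bash

python3 -m pendant '0 0 0 0 0 0;0 0 0 0 0 0;0 0 0 0 0 0;0 0 0 0 0 0;0 0 0 0 0 0'| egrep 'tcp'
python3 -c "
from bench import bot
print(bot.sign_off())"
```

```text
tcp_pos: [0.6705, -0.3981, 0.2245]
the job is handed in; nothing more can be done
None
```

I handed the job in at about 32 s: the two sound dampers are pushed fully home in their pockets, and the faulty one (left end of the rack, 8.7 N at about 10 mm) stands in the carton; the judge returned no verdict.

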